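# Start the spool bolt in its printed thread

### The arm

A 6-joint arm with a two-finger parallel gripper is mounted at the origin on the work surface. World frame = base frame: x ahead of the robot, y to its left, z up, the work surface at z = 0. Lengths are in mm, angles in rad, forces in N, time in s.
With the tool pointing down it reaches from about 350 to 875 mm from the base axis. Payload 4.2 kg.
Tool frame: the origin (TCP) lies at the very end of the fingers, on their centre line; the grasp point (between the pads) lies 19 mm behind it; z points along the fingers, y is the line along which they close (so a half turn about z gives the same grasp; the last joint's range is limited). The gripper opens to 85 mm and grips with 20 to 120 N. Pads are 22 mm wide; open, the fingers measure 114 mm over their backs; the gripper's body (76 mm by 85 mm) begins 54 mm behind the grasp point. The pads swing forward as they close: fully open they stand 13 mm farther back than shut.
Start: joints at [1.575, 0.385, 0.008, 0, -1.194, -0.259], TCP at [157.501, 604.808, 231.312] pointing down, gripper open.
Joint ranges: [-3.14, 3.14], [-1.21, 2.06], [-1.07, 1.41], [-3.16, 2.05], [-2.99, -0.16], [-3.1, 3.1]. Speed limits (rad/s): [2.79, 2.79, 3.14, 3.14, 3.14, 3.14].

### API

Orientations are given as a unit quaternion [x, y, z, w].
In Python, from bench import arm gives the robot as it stands. The module is installed in compiled form; this text tells all that it offers.
- The arm moves only by the tool drive_tool, never from a script. Its argument "targets" is a list of rows, each a list of 5 numbers: the closure, from -1 (fully open) to 1 (shut), then the shift along the tool's x, y, z in mm, then the turn about the tool's z in degrees. In form: [[grip, tx, ty, tz, roll], ...]. A call has 1 to 12 rows; each row is the pose to reach, as a shift and turn from the pose commanded when the call began, along the tool's axes at that moment; what a row does not reach only later rows make up. A row lasts 1/10 s, in which the tool goes at most 50 mm and 8.59 degrees, less where a joint would pass 70% of its speed; a pose out of reach is approached as far as the arm can. A call with a gripper value outside its range is refused whole. The fingers move at their own pace and stop on an object; the grip force is fixed at half the most. Time passes only in rows, so rows that repeat a pose let the fingers close. It gives the time, the measured TCP pose, the force, the opening and the grip force at its end, in the units of the state.
- arm.read_state(): the state, without advancing time (a new reading comes with each control period).
- arm.get_image(name): name is "side" or "top" or "wrist"; returns the picture (384x512x3 uint8, blue, green, red); there is no depth.
- arm.camera_params(name): a dict with "fov_y" (degrees; the focal length in pixels is half the picture's height over the tangent of half this angle, whatever the lens; pixels are square), "cx", "cy" (the principal point, pixels), "rvec" (rotation vector, rad) and "tvec" (3), from world to camera coordinates, as OpenCV has them; the wrist camera has in their place "tool_from_camera" (4x4, takes a point from camera to tool coordinates, whose origin is the TCP and whose axes are the flange's). Camera axes: x right, y down, z forward; pixel columns grow to the right and rows downward; lengths in mm; the calibration is good to about 2 mm. A picture is of the moment at which its call begins: read the wrist's pose just before it. camera_params takes no time and is no camera call.
- arm.job_done(): hands the job in; it is judged then, once.
The state is a dict: "clock": time; "joints": joint angles; "joint_vel": joint speeds; "joint_efforts": joint torques, N m; "position": TCP position; "ee_rot": TCP orientation; "contact_force": force on the tool from outside, world axes, zero at the start; "wrist_torque": the same for the moment, N m; "gripper_width": finger opening in mm; "grasp_force": force on a finger pad.
Only numpy, scipy, OpenCV 4.12 (cv2) and the standard library are available. Lean on these libraries where they do the work, as an engineer would, in place of code of your own. Each camera call takes 0.05 s, during which the arm holds its last target. There are 200 camera calls.

### The job

Fit the orange retaining bolt to the filament spool stand, minding the printed thread: take it from the white caddy and set it upright in the mouth of the threaded boss inside the spool, its white mark about a quarter turn clockwise (seen from above) past the white mark on the stand. Turn it backward (counter-clockwise), without forcing it, until you feel it drop into the start of the thread, then one full turn forward (clockwise). Finish still holding the bolt upright by its knob, ready for me to take over, and leave everything else where it is.

Things in the scene. Friction and masses are not known exactly. Their poses are not given: they have to be found in the camera images.
- bolt: Orange printed bolt, 140 g, upright, 104 mm tall. Origin: centre of its flat tip; z up its axis to the knob; x to the start of its thread, shown by a white line on knob and flange. Shank 23.4 mm diameter, tip coned over 5 mm; flange 64 mm diameter 64 to 70 mm up; round knob 40 mm diameter 70 to 104 mm up. Clockwise from above screws it in.
- bolt_start (a point): Point under the lower end of the bolt's thread: 13.6 mm from the axis along the bolt's x, 28.1 mm above the tip. From here up to the flange runs a rounded ridge 31 mm across, 3.8 mm thick, right-handed, one start, 8 mm a turn.
- bolt_axis (a point): Point on the bolt's axis level with bolt_start. On the ramp it is level with the rim at the mark, 2 mm lower a quarter turn clockwise. Turned back past the mark, a free or lightly pressed bolt drops 8 mm (to 8 mm below the rim); forward from there it screws down 8 mm a turn, with 1.4 mm of vertical play. A gripped bolt rises or drops only as the gripper does.
- bolt_grip (a point): Middle of the knob, on the axis, 87 mm above the tip: the place to grip it, on any two sides.
- stand: Grey spool stand, fixed to the bench. Origin: centre of its underside. Round base 224 mm diameter, 12 mm thick, with a tab on its x side; in its middle a boss 45 mm diameter, 84 mm high. x points to the start of the boss's thread, shown by white marks on the tab and on the boss's rim.
- mouth (a point): Centre of the boss's rim, 84 mm above the bench, axes as the stand. Clear bore 25 mm across inside a black thread ridge (2.8 mm thick, right-handed, one start, 8 mm a turn, 3 turns) that begins level with the rim on the x side and sinks going clockwise. The bolt's shank slips in until its thread end rests on this ramp; below it is open, 70 mm deep.
- caddy: White fixed block, 80 x 200 mm, 68 mm high, with two sockets 35 mm across, 66 mm deep, 50 mm either side of its centre along its y. Origin: centre of its underside. The bolt hangs in one socket with its flange on the block's top (tip 4 mm above the bench); the blue plug is in the other.
- spool: Black spool of green filament lying flat on the stand's base around the boss, 200 mm diameter, top 78 mm above the bench, loose, 0.9 kg. Origin: centre of its underside. Leave alone.
- plug: Blue smooth plug in the caddy's other socket: flange 56 mm, knob 30 mm diameter, top 91 mm above the bench. Origin: its lower end. Leave alone.
- bin: Loose orange parts bin, 110 x 170 mm, 60 mm high, beyond the work. Origin: centre of its underside. Leave alone.
- scraper: Loose scraper with wooden handle, 210 mm long, lying flat on the robot's right. Origin: under its middle. Leave alone.
- skull: Loose green printed dinosaur skull on a 100 x 130 mm base, about 120 mm tall. Origin: centre of its underside. Leave alone.
There are look-alikes about, which are no part of the job. What is shaped like the bolt but green or turquoise is not meant.

How it is judged:
By the outcome, as a careful person would: the job done as asked, in the order asked, and still so for the second after the job is handed in, while the arm keeps its last pose, push and grip.
It also fails if it takes over 67 s, if anything falls off the work surface, if the arm or the gripper's body presses on something with over 40 N, if the wrist force passes 120 N, or if a joint passes its speed limit or range.

## Working session

There is one attempt and no reset: what is moved stays moved. The work goes in short steps, Python scripts to look and compute and a tool call to move; the robot and the scene stay as the last step left them, time stands still between calls to the robot, and variables do not carry over. Pictures are saved under pics/ and viewed, at most 10 in all, crops included, and the job is handed in when it is done.

Besides the shell and the picture viewer there is one more tool, called as a command line: name --pt "numbers of a row" for each row, then --argument value for the rest. drive_tool: Moves the arm, as the interface text tells. Its arguments: {"type":"object","properties":{"targets":{"type":"array","items":{"type":"array","items":{"type":"number"}}}},"required":["targets"]}

```bash
mkdir -p pics; cat > h.py <<'E'
import numpy as np, cv2
from bench import arm
from scipy.spatial.transform import Rotation as R
def cam(n, st=None):
    p=arm.camera_params(n); f=192/np.tan(np.radians(p['fov_y'])/2)
    if n=='wrist':
        T=np.eye(4);T[:3,:3]=R.from_quat(st['ee_rot']).as_matrix();T[:3,3]=st['position']
        M=np.linalg.inv(T@np.array(p['tool_from_camera']))
        Rm,t=M[:3,:3],M[:3,3]
    else:
        Rm=R.from_rotvec(np.ravel(p['rvec'])).as_matrix();t=np.ravel(p['tvec'])
    return f,p['cx'],p['cy'],Rm,t
def ray(c,u,v,z):
    f,cx,cy,Rm,t=c; o=-Rm.T@t; d=Rm.T@np.array([(u-cx)/f,(v-cy)/f,1]); return o+d*(z-o[2])/d[2]
def proj(c,P):
    f,cx,cy,Rm,t=c; q=Rm@np.array(P)+t; return np.array([cx+f*q[0]/q[2],cy+f*q[1]/q[2]])
E
python3 - <<'E'
from h import *
s=arm.read_state(); print({k:np.round(v,3) for k,v in s.items()})
print(arm.camera_params('wrist'),arm.camera_params('top'))
a=arm.get_image('top');b=arm.get_image('side');w=arm.get_image('wrist')
for n,i in zip('abw',(a,b,w)): cv2.imwrite(f'pics/{n}0.png',i)
cv2.imwrite('pics/m0.png',cv2.resize(a,(800,600),interpolation=cv2.INTER_CUBIC))
cv2.imwrite('pics/m1.png',cv2.resize(np.hstack([b,w]),(800,300),interpolation=cv2.INTER_AREA))
E
```

```text
{'clock': np.float64(0.0), 'joints': array([ 1.575e+00,  3.860e-01,  7.000e-03, -1.000e-03, -1.194e+00,
       -2.590e-01]), 'joint_vel': array([ 0.   , -0.   ,  0.001, -0.001, -0.   ,  0.002]), 'joint_efforts': array([-0.0000e+00, -3.9228e+01,  1.8840e+01,  4.1860e+00, -5.0000e-03,
        0.0000e+00]), 'position': array([157.359, 604.227, 230.202]), 'ee_rot': array([ 0.992, -0.127, -0.   ,  0.001]), 'contact_force': array([ 0.373, -0.533, -0.424]), 'wrist_torque': array([ 0.034, -0.013,  0.054]), 'grasp_force': np.float64(0.0), 'gripper_width': np.float64(85.344)}
{'fov_y': 66.30817565084232, 'cx': 251.66011274479862, 'cy': 192.3608291965581, 'tool_from_camera': array([[ 3.06350845e-04, -9.63932864e-01, -2.66145337e-01,
         6.83520573e+01],
       [ 9.99999735e-01,  1.19682643e-04,  7.17595631e-04,
         6.39253026e-02],
       [-6.59861034e-04, -2.66145486e-01,  9.63932645e-01,
        -1.43305232e+02],
       [ 0.00000000e+00,  0.00000000e+00,  0.00000000e+00,
         1.00000000e+00]])} {'fov_y': 51.21394769271363, 'cx': 256.59628605721014, 'cy': 185.3473216779865, 'rvec': array([ 2.10903829, -2.12361006,  0.19496943]), 'tvec': array([ -6.51212894, 605.98650966, 971.16656321])}
```

View pics/m0.png

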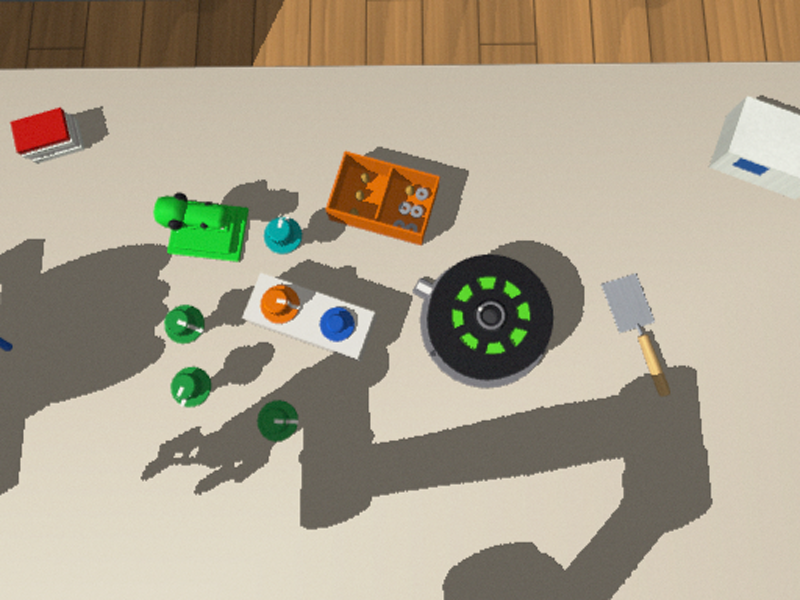

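View pics/m1.png

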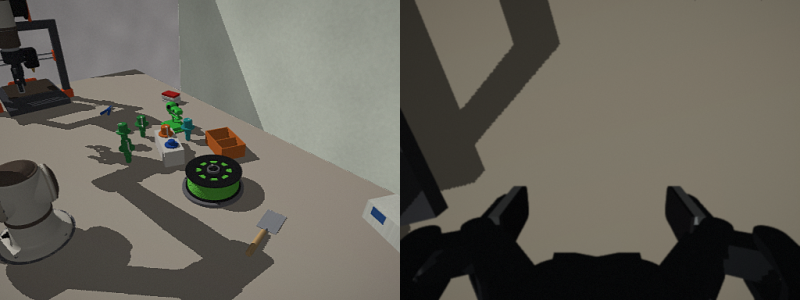

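The top view (800 px scale) shows these bolt-shaped candidates: orange in the white caddy (280,304), turquoise (283,235), and green at (184,324), (190,386) and (278,421). Only the orange one matches in both colour and place. The blue plug is at (338,323), the boss rim at (490,316) and the stand tab at (427,288). I'll confirm with an enlarged crop.

```bash
python3 - <<'E'
from h import *
a=cv2.imread('pics/a0.png'); c=cam('top'); k=1.5625
c1=cv2.resize(a[165:235,150:245],(380,280),interpolation=cv2.INTER_CUBIC)
c2=cv2.resize(a[165:235,260:355],(380,280),interpolation=cv2.INTER_CUBIC)
cv2.imwrite('pics/c0.png',cv2.resize(np.hstack([c1,c2]),(800,295)))
for n,u,v,z in [('bolt flange',280,304,71),('plugflange',337,323,70),('mouth',490,316,84),('tab',427,288,12)]:
    print(n,ray(c,u/k,v/k,z).round(1))
E
```

```text
bolt flange [581.3 185.3  71. ]
plugflange [549.7  92.5  70. ]
mouth [ 557.1 -152.1   84. ]
tab [617.5 -55.2  12. ]
```

View pics/c0.png

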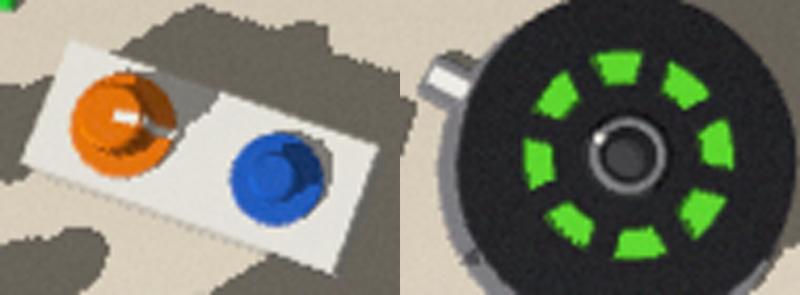

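The crop confirms it. The left half shows the orange bolt in the white caddy, its white mark pointing right and slightly down, beside the blue plug. The right half shows the boss rim with its white mark at upper left, in line with the tab. I'm moving over the bolt.

drive_tool --pt "-1 43 25 0 0" --pt "-1 86 50 0 0" --pt "-1 129 75 0 0" --pt "-1 172 99 5 0" --pt "-1 215 124 10 0" --pt "-1 258 149 15 0" --pt "-1 301 174 20 0" --pt "-1 344 199 20 0" --pt "-1 387 223 20 0" --pt "-1 430 248 20 0" --pt "-1 473 273 20 0" --pt "-1 516 298 20 0"

```text
clock: 1.35
position: [582.8, 184.6, 211.1]
ee_rot: [0.992, -0.127, -0.0, 0.0]
contact_force: [0.1, 1.3, 0.4]
gripper_width: 85.1
grasp_force: 0.0
```

drive_tool --pt "-1 0 0 0 0" --pt "-1 0 0 0 0" --pt "-1 0 0 0 0"

```text
clock: 1.65
position: [581.2, 186.7, 211.0]
ee_rot: [0.992, -0.127, -0.0, 0.0]
contact_force: [0.0, 0.2, 0.1]
gripper_width: 85.1
grasp_force: 0.0
```

```bash
python3 - <<'E'
from h import *
s=arm.read_state(); print({k:np.round(v,3) for k,v in s.items()})
w=arm.get_image('wrist')
np.savez('w1.npz',w=w,**s)
cv2.imwrite('pics/w1.png',cv2.resize(w,(800,600)))
E
```

```text
{'clock': np.float64(1.65), 'joints': array([ 0.576,  0.375, -0.06 , -0.   , -1.137,  0.741]), 'joint_vel': array([ 0.022, -0.011, -0.002,  0.001,  0.001,  0.002]), 'joint_efforts': array([-7.1400e-01, -3.7878e+01,  1.8418e+01,  4.1000e+00, -1.0000e-03,
       -1.0000e-03]), 'position': array([581.166, 186.652, 211.004]), 'ee_rot': array([ 0.992, -0.127, -0.   ,  0.   ]), 'contact_force': array([0.04 , 0.163, 0.052]), 'wrist_torque': array([-0.007,  0.014,  0.013]), 'grasp_force': np.float64(0.0), 'gripper_width': np.float64(85.145)}
```

View pics/w1.png

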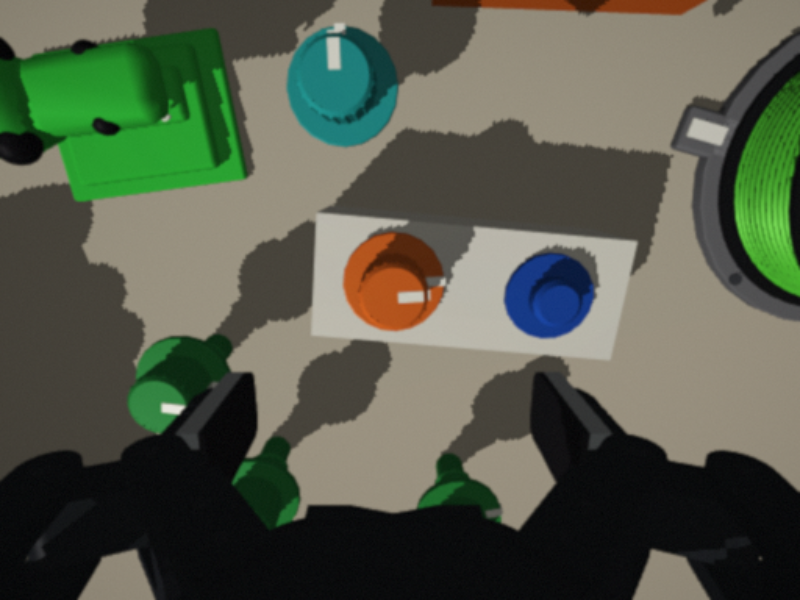

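The wrist view (800 px scale) shows the orange knob at (392,295) in the caddy with its mark pointing right, and the blue plug at (552,296). The green and turquoise look-alikes are clear of the approach. I'll fit the bolt's silhouette and its mark angle.

```bash
cat >> h.py <<'E'
from scipy.optimize import minimize
def circ(c,x,y,z,r): return np.array([proj(c,(x+r*np.cos(a),y+r*np.sin(a),z)) for a in np.linspace(0,6.283,60)])
def sil(c,x,y,prof,shape=(384,512)):
    m=np.zeros(shape,np.uint8); S=8
    for (z0,r0,z1,r1) in prof:
        h=cv2.convexHull(np.vstack([circ(c,x,y,z0,r0),circ(c,x,y,z1,r1)]).astype(np.float32))
        cv2.fillPoly(m,[np.round(h*256).astype(np.int32)],255,shift=8,lineType=cv2.LINE_AA)
    return m/255.
def fit(c,mask,prof,x0):
    f=lambda p: np.abs(sil(c,p[0],p[1],prof)-mask).sum()
    return minimize(f,x0,method='Nelder-Mead',options=dict(initial_simplex=[x0,[x0[0]+6,x0[1]],[x0[0],x0[1]+6]],xatol=.05))
E
python3 - <<'E'
from h import *
d=np.load('w1.npz'); w=d['w']; c=cam('wrist',d)
hsv=cv2.cvtColor(w,cv2.COLOR_BGR2HSV)
m=cv2.inRange(hsv,(3,140,30),(20,255,255)); m[:120]=0
m=cv2.morphologyEx(m,cv2.MORPH_CLOSE,np.ones((9,9)))
n,l,s,ce=cv2.connectedComponentsWithStats(m); i=1+s[1:,4].argmax(); m=(l==i)*1.; print(s[i])
r=fit(c,m,[(68,32,74,32),(74,20,108,20)],[581.,185.]); print(r.x,r.fun,m.sum())
x,y=r.x
# mark angle on knob top: brightness of white at radii
for z,rs in((108,(8,12,16)),(74,(25,28))):
  A=np.arange(-180,180,2)
  sc=[]
  for a in A:
    v=[]
    for rr in rs:
      u=proj(c,(x+rr*np.cos(np.radians(a)),y+rr*np.sin(np.radians(a)),z)); 
      v.append(cv2.getRectSubPix(w,(1,1),tuple(map(float,u)))[0,0,0])
    sc.append(np.mean(v))
  sc=np.array(sc,float); k=sc>0.6*sc.max(); print(z,A[k],sc.max())
# plug
mb=(cv2.inRange(hsv,(105,120,20),(130,255,255))>0)*1.
r=fit(c,mb,[(68,28,74,28),(74,15,91,15)],[550.,92.]); print('plug',r.x,r.fun,mb.sum())
E
```

```text
[ 220  148   64   64 3128]
[582.96281026 186.32681514] 303.1294117647059 3128.0
108 [-114 -112 -110 -108 -106 -104 -102 -100  -98  -96  -94  -92  -90  -88
  -86] 183.0
74 [-128 -126 -124 -122 -106 -104 -102 -100  -98  -96  -94] 90.0
plug [550.1022626  93.2031431] 271.48627450980393 2368.0
```

drive_tool --pt "-1 0 0 0 8.5" --pt "-1 0 0 0 17" --pt "-1 0 0 0 25.5" --pt "-1 0 0 0 34" --pt "-1 0 0 0 42.5" --pt "-1 0 0 0 51" --pt "-1 0 0 0 59.5" --pt "-1 0 0 0 68" --pt "-1 0 0 0 76.5" --pt "-1 0 0 0 85" --pt "-1 0 0 0 93" --pt "-1 0 0 0 100"

```text
clock: 2.9
position: [580.8, 187.9, 211.7]
ee_rot: [-0.539, 0.842, 0.0, 0.0]
contact_force: [1.1, -0.9, 0.4]
gripper_width: 85.3
grasp_force: 0.0
```

drive_tool --pt "-1 0 0 0 0" --pt "-1 0 0 0 0" --pt "-1 0 0 0 0"

```text
clock: 3.2
position: [581.4, 187.0, 211.5]
ee_rot: [-0.541, 0.841, 0.0, 0.0]
contact_force: [0.2, -0.7, 0.3]
gripper_width: 85.3
grasp_force: 0.0
```

```bash
cat >> h.py <<'E'
def orange(w):
    hsv=cv2.cvtColor(w,cv2.COLOR_BGR2HSV)
    m=cv2.inRange(hsv,(3,140,30),(20,255,255))
    m=cv2.morphologyEx(m,cv2.MORPH_CLOSE,np.ones((9,9)))
    return m
def comp(m,u):
    n,l,s,ce=cv2.connectedComponentsWithStats(m); i=1+np.hypot(*(ce[1:]-u).T).argmin(); return (l==i)*1.
def mark(c,w,x,y,z,rs):
    A=np.arange(-180,180,2.); sc=[]
    for a in np.radians(A):
        sc.append(np.mean([cv2.getRectSubPix(w,(1,1),tuple(map(float,proj(c,(x+r*np.cos(a),y+r*np.sin(a),z)))))[0,0,0] for r in rs]))
    sc=np.array(sc); sc=np.clip(sc-np.percentile(sc,80)-.35*(sc.max()-np.percentile(sc,80)),0,None)
    return np.degrees(np.angle((sc*np.exp(1j*np.radians(A))).sum()))
def yaw(q): x=R.from_quat(q).as_matrix()[:,0]; return np.degrees(np.arctan2(x[1],x[0]))
E
python3 - <<'E'
from h import *
d=np.load('w1.npz'); s=arm.read_state(); w=arm.get_image('wrist'); np.savez('w2.npz',w=w,**s)
print(s['position'].round(1),yaw(s['ee_rot']),s['joints'].round(2))
P=[(68,32,74,32),(74,20,108,20)]
for q,img in((d,d['w']),(s,w)):
    c=cam('wrist',q); m=comp(orange(img),proj(c,(583,186,90)))
    r=fit(c,m,P,[583.,186.]); print(yaw(q['ee_rot']).round(1),r.x.round(2),r.fun,m.sum(),mark(c,img,*r.x,108,(9,12,15)))
E
```

```text
[581.4 187.  211.5] -114.43630198175725 [ 0.58  0.37 -0.06 -0.   -1.14 -1.  ]
-14.6 [582.67 186.96] 302.7725490196078 3128.0 -102.0376321607947
-114.4 [583.59 186.68] 295.7647058823529 3106.0 -100.3568952149908
```

drive_tool --pt "-1 0 -1 30 0" --pt "-1 0 -1 60 0" --pt "-1 0 -1 90 0" --pt "-1 0 -1 110 0" --pt "-1 0 -1 125 0" --pt "-1 0 -1 132 0" --pt "-1 0 -1 136 0" --pt "-1 0 -1 136 0" --pt "-1 0 -1 136 0"

```text
clock: 4.15
position: [583.2, 186.3, 76.3]
ee_rot: [-0.54, 0.841, -0.0, 0.001]
contact_force: [0.3, 0.8, -0.2]
gripper_width: 85.0
grasp_force: 0.0
```

```bash
python3 - <<'E'
from h import *
s=arm.read_state(); w=arm.get_image('wrist'); np.savez('w3.npz',w=w,**s)
print(s['position'].round(2),s['contact_force'].round(1))
cv2.imwrite('pics/w3.png',w)
E
```

```text
[583.21 186.26  76.25] [ 0.3  0.8 -0.2]
```

View pics/w3.png

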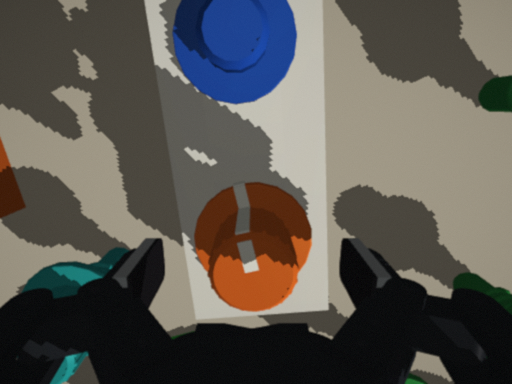

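The open fingers straddle the orange knob: knob centre at about (254,265), pad tips at (152,262) and (352,262). The mark is at (245,235), pointing up. I'm closing the gripper and lifting slightly.

drive_tool --pt "1 0 0 0 0" --pt "1 0 0 0 0" --pt "1 0 0 0 0" --pt "1 0 0 0 0" --pt "1 0 0 0 0" --pt "1 0 0 0 0" --pt "1 0 0 0 0" --pt "1 0 0 0 0"

```text
clock: 5.0
position: [583.0, 186.2, 75.9]
ee_rot: [-0.54, 0.841, -0.0, 0.0]
contact_force: [-0.6, 1.0, 6.2]
gripper_width: 38.1
grasp_force: 60.7
```

drive_tool --pt "1 0 0 -10 0" --pt "1 0 0 -35 0" --pt "1 0 0 -70 0" --pt "1 0 0 -105 0" --pt "1 0 0 -120 0" --pt "1 0 0 -125 0" --pt "1 0 0 -125 0" --pt "1 0 0 -125 0"

```text
clock: 5.8
position: [581.6, 185.5, 198.4]
ee_rot: [-0.54, 0.842, 0.0, -0.002]
contact_force: [-0.5, 0.1, -1.8]
gripper_width: 38.7
grasp_force: 60.9
```

```bash
python3 - <<'E'
from h import *
s=arm.read_state(); w=arm.get_image('wrist'); np.savez('w4.npz',w=w,**s)
print(s['position'].round(2),s['contact_force'].round(1),s['gripper_width'],s['grasp_force'],s['wrist_torque'].round(2))
cv2.imwrite('pics/w4.png',w)
E
```

```text
[581.59 185.5  198.43] [-0.5  0.1 -1.8] 38.72588953446854 60.9034538269043 [-0.02 -0.05  0.  ]
```

View pics/w4.png

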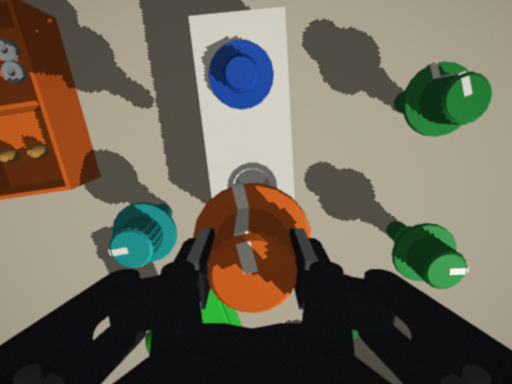

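The wrist view shows the bolt held upright between the pads at (252,248), mark at (243,230), with the socket at (250,182) empty behind it. I'm moving to a viewing pose beside the boss and turning to the placing angle.

drive_tool --pt "1 12 -2 0 -3" --pt "1 40 -7 0 -10" --pt "1 70 -12 0 -17" --pt "1 100 -18 0 -24" --pt "1 130 -23 0 -31" --pt "1 160 -28 0 -38" --pt "1 190 -34 0 -45" --pt "1 220 -39 0 -52" --pt "1 250 -44 0 -59" --pt "1 275 -49 0 -65" --pt "1 290 -51 0 -69" --pt "1 294 -52 0 -69"

```text
clock: 7.05
position: [506.3, -104.3, 199.1]
ee_rot: [0.921, -0.389, -0.001, 0.001]
contact_force: [-0.3, 0.3, -2.5]
gripper_width: 38.5
grasp_force: 61.0
```

drive_tool --pt "1 0 0 0 0" --pt "1 0 0 0 0" --pt "1 0 0 0 0" --pt "1 0 0 0 0"

```text
clock: 7.45
position: [507.8, -102.3, 200.2]
ee_rot: [0.922, -0.387, -0.0, -0.0]
contact_force: [-0.1, 0.7, -1.2]
gripper_width: 38.5
grasp_force: 61.0
```

```bash
python3 - <<'E'
from h import *
s=arm.read_state(); w=arm.get_image('wrist'); np.savez('w5.npz',w=w,**s)
print(s['position'].round(2),s['contact_force'].round(1),s['gripper_width'],yaw(s['ee_rot']),s['joints'].round(2))
cv2.imwrite('pics/w5.png',cv2.resize(w,(800,600)))
c=cam('wrist',s); print(proj(c,(557,-152,84)))
E
```

```text
[ 507.79 -102.31  200.22] [-0.1  0.7 -1.2] 38.460840900808535 -45.55475344794053 [ 0.11  0.23 -0.3  -0.   -1.04  0.66]
[251.63471882 109.24473992]
```

View pics/w5.png

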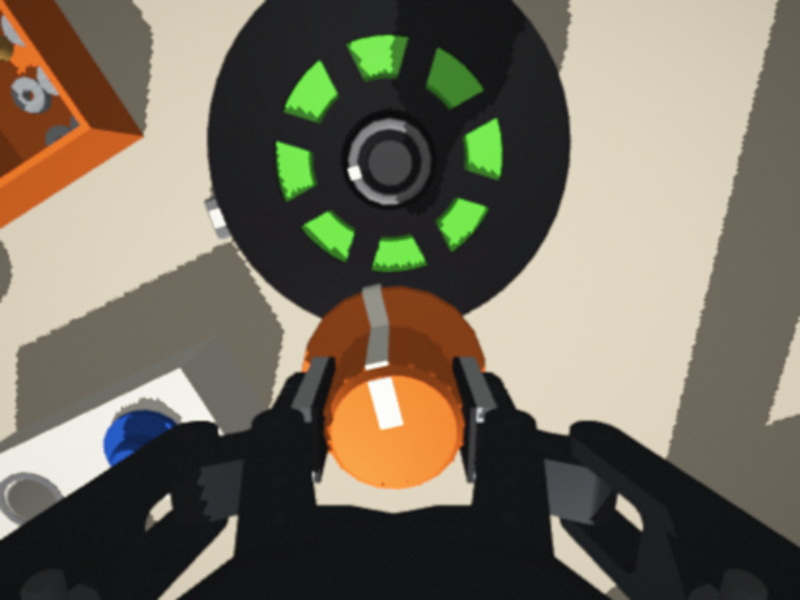

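The wrist view (800 px scale) shows the boss rim centred near (389,162) with its white mark at (354,173), and the tab at (217,215). The held bolt's knob is at (396,430), its mark pointing up and slightly left. I'll fit both.

```bash
python3 - <<'E'
from h import *
d=np.load('w5.npz'); w=d['w']; c=cam('wrist',d); p=d['position']
g=w.max(2).astype(float)
A=np.radians(np.arange(0,360,3))
def samp(x,y,z,r):
    return np.array([cv2.getRectSubPix(np.clip(g,0,255).astype(np.uint8),(1,1),tuple(map(float,proj(c,(x+r*np.cos(a),y+r*np.sin(a),z)))))[0,0] for a in A],float)
print([ (r,samp(557,-152,84,r).mean().round()) for r in (10,12,14,16,18,20,22,24,26,28)])
def f(q):
    i=np.minimum(np.mean([samp(*q,84,r) for r in (18.5,20,21.5)],0),110); o=np.mean([samp(*q,84,r) for r in (23.5,24.5,25.5)],0)
    return -(i-np.minimum(o,110)).mean()
r=minimize(f,[555.,-153.],method='Nelder-Mead',options=dict(initial_simplex=[[555,-153],[559,-153],[555,-149]],xatol=.05))
m=r.x; print('mouth',m.round(2),r.fun,'mark',mark(c,w,*m,84,(19,20.5)))
# tab white line
t=ray(c,217/1.5625,216/1.5625,12); print('tab dir',np.degrees(np.arctan2(t[1]-m[1],t[0]-m[0])),np.hypot(*(t[:2]-m)))
msk=cv2.inRange(cv2.cvtColor(w,cv2.COLOR_BGR2HSV),(3,100,30),(20,255,255))
msk=cv2.morphologyEx(msk,cv2.MORPH_CLOSE,np.ones((15,15)))/255.
W=np.zeros_like(msk); W[165:325,214:292]=1
def fb(q):
    P=[(p[2]-8+q[2],32,p[2]-2+q[2],32),(p[2]-2+q[2],20,p[2]+32+q[2],20)]
    return (W*np.abs(sil(c,q[0],q[1],P)-msk)).sum()
b=minimize(fb,[p[0],p[1],0],method='Nelder-Mead',options=dict(initial_simplex=[[p[0],p[1],0],[p[0]+4,p[1],0],[p[0],p[1]+4,0],[p[0],p[1],4]],xatol=.05))
b0=minimize(lambda q:fb([*q,0]),p[:2],method='Nelder-Mead',options=dict(initial_simplex=[p[:2],p[:2]+[4,0],p[:2]+[0,4]],xatol=.05))
for k in(b,b0): print('bolt',k.x.round(2),k.fun,'mark',mark(c,w,k.x[0],k.x[1],p[2]+32+(k.x[2] if len(k.x)>2 else 0),(9,12,15)))
Rm=R.from_quat(d['ee_rot']).as_matrix()
print('bolt in tool',(Rm.T@np.array([*(b0.x-p[:2]),0])).round(2),'mouth-bolt in tool',(Rm.T@np.array([*(m-b0.x),0])).round(2),'mouth-TCP',(Rm.T@np.array([*(m-p[:2]),0])).round(2))
E
```

```text
[(10, np.float64(49.0)), (12, np.float64(48.0)), (14, np.float64(60.0)), (16, np.float64(65.0)), (18, np.float64(63.0)), (20, np.float64(58.0)), (22, np.float64(68.0)), (24, np.float64(66.0)), (26, np.float64(45.0)), (28, np.float64(27.0))]
mouth [ 562.17 -153.38] -74.88333333333334 mark 60.9562424966823
tab dir 60.463749823530485 127.71676143566349
bolt [ 506.85 -101.01   -5.5 ] 89.42352941176472 mark -29.58356095812682
bolt [ 509.95 -102.16] 434.9529411764706 mark -36.767681532044264
bolt in tool [ 1.4  -1.65 -0.  ] mouth-bolt in tool [73.14 -1.41 -0.  ] mouth-TCP [74.54 -3.07 -0.  ]
```

```bash
python3 - <<'E'
from h import *
for n in('w1','w2','w3'):
    d=np.load(n+'.npz'); w=d['w']; c=cam('wrist',d); Rm=R.from_quat(d['ee_rot']).as_matrix()
    msk=cv2.inRange(cv2.cvtColor(w,cv2.COLOR_BGR2HSV),(3,100,30),(20,255,255))
    msk=cv2.morphologyEx(msk,cv2.MORPH_CLOSE,np.ones((9,9)))
    m=comp(msk,proj(c,(583,186,80)))
    fb=lambda q:np.abs(sil(c,q[0],q[1],[(68+q[2],32,74+q[2],32),(74+q[2],20,108+q[2],20)])-m).sum()
    b=minimize(fb,[583,186,0],method='Nelder-Mead',options=dict(initial_simplex=[[583,186,0],[587,186,0],[583,190,0],[583,186,5]],xatol=.05))
    b0=fit(c,m,[(68,32,74,32),(74,20,108,20)],[583.,186.])
    for k in(b,b0):print(n,k.x.round(2),int(k.fun),int(m.sum()),'tool',(Rm.T@np.array([k.x[0]-583,k.x[1]-186.4,0])).round(2))
# mouth in wrist (edges) and top
for n in('w5','top'):
    if n=='w5': d=np.load('w5.npz'); w=d['w']; c=cam('wrist',d); z0=(559.,-152.)
    else: w=cv2.imread('pics/a0.png'); c=cam('top'); z0=(557.,-152.)
    g=cv2.GaussianBlur(w.max(2),(0,0),.6)
    A=np.radians(np.arange(0,360,3)); rr=np.arange(17,30,.25)
    q=np.array(z0)
    for it in range(8):
        E=[]
        for a in A:
            v=np.array([cv2.getRectSubPix(g,(1,1),tuple(map(float,proj(c,(q[0]+r*np.cos(a),q[1]+r*np.sin(a),84)))))[0,0] for r in rr],float)
            k=np.gradient(v); i=k.argmin(); E.append((rr[i],k[i]))
        E=np.array(E); ok=(E[:,1]<-2)
        M=np.c_[np.cos(A),np.sin(A),np.ones(len(A))]
        for _ in range(4):
            s=np.linalg.lstsq(M[ok],E[ok,0],rcond=None)[0]; ok&=np.abs(E[:,0]-M@s)<2
        q=q+s[:2]
    print(n,q.round(2),'r',s[2].round(2),ok.sum(),proj(c,(*q,84)).round(1))
    if n=='top':
        hs=cv2.cvtColor(w,cv2.COLOR_BGR2HSV); msk=cv2.inRange(hs,(3,140,30),(20,255,255)); msk=cv2.morphologyEx(msk,cv2.MORPH_CLOSE,np.ones((5,5)))
        m=comp(msk,proj(c,(583,186,80))); k=fit(c,m,[(68,32,74,32),(74,20,108,20)],[583.,186.]); print('bolt top',k.x,k.fun,m.sum())
E
```

```text
w1 [581.54 186.97  -9.31] 63 3216 tool [-1.56 -0.18  0.  ]
w1 [583.48 186.37] 215 3216 tool [ 0.47 -0.09 -0.  ]
w2 [583.52 187.52 -10.16] 70 3187 tool [-1.23 -0.01  0.  ]
w2 [582.95 185.88] 213 3187 tool [ 0.49 -0.16 -0.  ]
w3 [583.45 187.17  -5.42] 1256 10578 tool [-0.89 -0.08  0.  ]
w3 [582.47 185.34] 1959 10578 tool [ 1.18  0.04 -0.  ]
w5 [ 561.9  -153.51] r 22.12 119 [248.8 103.7]
top [ 559.07 -152.01] r 22.04 120 [313.5 201.5]
bolt top [581.09737396 186.93000412] 81.31372549019608 474.0
```

drive_tool --pt "1 15 -1 0 0" --pt "1 32 -2 0 0" --pt "1 40 -3 0 0" --pt "1 40 -3 0 0" --pt "1 40 -3 0 0" --pt "1 40 -3 0 0" --pt "1 40 -3 0 0"

```text
clock: 8.2
position: [537.3, -129.3, 200.5]
ee_rot: [0.922, -0.387, -0.0, -0.0]
contact_force: [0.1, 0.4, -1.6]
gripper_width: 38.4
grasp_force: 61.0
```

```bash
cat >> h.py <<'E'
def rim(w,c,q):
    g=cv2.GaussianBlur(w.max(2),(0,0),.6)
    A=np.radians(np.arange(0,360,3)); rr=np.arange(17,30,.25); q=np.array(q,float)
    for it in range(8):
        E=[]
        for a in A:
            v=np.array([cv2.getRectSubPix(g,(1,1),tuple(map(float,proj(c,(q[0]+r*np.cos(a),q[1]+r*np.sin(a),84)))))[0,0] for r in rr],float)
            k=np.gradient(v); i=k.argmin(); E.append((rr[i],k[i]))
        E=np.array(E); ok=(E[:,1]<-2); M=np.c_[np.cos(A),np.sin(A),np.ones(len(A))]
        for _ in range(4):
            s=np.linalg.lstsq(M[ok],E[ok,0],rcond=None)[0]; ok&=np.abs(E[:,0]-M@s)<2
        q=q+s[:2]
    return q,s[2],ok.sum()
E
python3 - <<'E'
from h import *
s=arm.read_state(); w=arm.get_image('wrist'); np.savez('w6.npz',w=w,**s); c=cam('wrist',s); p=s['position']
q,r,n=rim(w,c,(561.5,-153)); Rm=R.from_quat(s['ee_rot']).as_matrix()
print(p.round(2),q.round(2),r,n,proj(c,(*q,84)).round(1),'mark',mark(c,w,*q,84,(19,20.5)),'tool',(Rm.T@np.array([*(q-p[:2]),0])).round(2),'for 561.5,-153',(Rm.T@np.array([561.5-p[0],-153-p[1],0])).round(2),yaw(s['ee_rot']))
E
```

```text
[ 537.32 -129.25  200.45] [ 561.67 -153.52] 22.073394140255445 103 [251.6 151.1] mark 60.66448355078991 tool [34.37 -0.41 -0.  ] for 561.5,-153 [33.89 -0.65 -0.  ] -45.578709845507845
```

drive_tool --pt "1 12 0 0 0" --pt "1 26 0 0 0" --pt "1 34 -0.5 0 0" --pt "1 34 -0.5 0 0" --pt "1 34 -0.5 10 0" --pt "1 34 -0.5 20 0" --pt "1 34 -0.5 30 0" --pt "1 34 -0.5 36 0" --pt "1 34 -0.5 40 0" --pt "1 34 -0.5 42 0" --pt "1 34 -0.5 42 0" --pt "1 34 -0.5 42 0"

```text
clock: 9.45
position: [562.1, -153.4, 158.7]
ee_rot: [0.922, -0.387, 0.0, -0.0]
contact_force: [1.1, -0.1, -1.9]
gripper_width: 38.6
grasp_force: 61.0
```

drive_tool --pt "1 0 0 2 0" --pt "1 0 0 4 0" --pt "1 0 0 6 0" --pt "1 0 0 8 0" --pt "1 0 0 8 0" --pt "1 0 0 8 0"

```text
clock: 10.05
position: [561.8, -153.4, 150.2]
ee_rot: [0.922, -0.387, -0.0, 0.0]
contact_force: [-0.3, 0.1, -1.4]
gripper_width: 38.6
grasp_force: 61.0
```

drive_tool --pt "1 0 0 3 0" --pt "1 0 0 6 0" --pt "1 0 0 9 0" --pt "1 0 0 12 0" --pt "1 0 0 12 0"

```text
clock: 10.55
position: [561.4, -153.4, 137.6]
ee_rot: [0.922, -0.388, -0.001, 0.0]
contact_force: [-0.1, -0.5, -1.3]
gripper_width: 38.8
grasp_force: 61.0
```

drive_tool --pt "1 0 0 2 0" --pt "1 0 0 4 0" --pt "1 0 0 6 0" --pt "1 0 0 8 0" --pt "1 0 0 8 0" --pt "1 0 0 8 0"

```text
clock: 11.15
position: [561.9, -153.4, 130.3]
ee_rot: [0.922, -0.387, -0.0, 0.0]
contact_force: [0.5, 0.4, -1.6]
gripper_width: 38.8
grasp_force: 61.0
```

drive_tool --pt "1 0 0 1 0" --pt "1 0 0 2 0" --pt "1 0 0 2.5 0" --pt "1 0 0 2.5 0" --pt "1 0 0 2.5 0"

```text
clock: 11.65
position: [561.8, -153.4, 127.8]
ee_rot: [0.922, -0.388, 0.0, 0.0]
contact_force: [-0.1, -0.1, -2.2]
gripper_width: 38.4
grasp_force: 61.0
```

drive_tool --pt "1 0 0 1 0" --pt "1 0 0 1 0" --pt "1 0 0 1 0"

```text
clock: 11.95
position: [561.8, -153.4, 126.8]
ee_rot: [0.922, -0.387, -0.0, 0.0]
contact_force: [-0.1, -0.3, -0.9]
gripper_width: 38.3
grasp_force: 61.0
```

drive_tool --pt "1 0 0 0.7 0" --pt "1 0 0 0.7 0" --pt "1 0 0 0.7 0"

```text
clock: 12.25
position: [561.8, -153.4, 126.1]
ee_rot: [0.922, -0.387, -0.0, 0.0]
contact_force: [-0.1, 0.8, -1.8]
gripper_width: 38.4
grasp_force: 61.0
```

drive_tool --pt "1 0 0 0.6 0" --pt "1 0 0 0.6 0" --pt "1 0 0 0.6 0"

```text
clock: 12.55
position: [561.9, -153.4, 125.7]
ee_rot: [0.922, -0.387, 0.0, -0.0]
contact_force: [-0.3, -0.4, -0.2]
gripper_width: 38.2
grasp_force: 61.0
```

drive_tool --pt "1 0 0 0.6 0" --pt "1 0 0 0.6 0" --pt "1 0 0 0.6 0"

```text
clock: 12.85
position: [562.0, -153.5, 125.6]
ee_rot: [0.922, -0.387, 0.0, 0.0]
contact_force: [-1.8, 1.3, 3.9]
gripper_width: 38.5
grasp_force: 61.2
```

The thread end is resting on the ramp at about 5 N. I'm turning back, following the ramp's rise.

drive_tool --pt "1 0 0 -0.15 -6" --pt "1 0 0 -0.3 -12" --pt "1 0 0 -0.45 -18" --pt "1 0 0 -0.55 -24" --pt "1 0 0 -0.65 -30" --pt "1 0 0 -0.8 -36" --pt "1 0 0 -0.9 -40" --pt "1 0 0 -0.9 -40" --pt "1 0 0 -0.9 -40"

```text
clock: 13.75
position: [561.9, -153.9, 126.3]
ee_rot: [0.999, -0.05, 0.0, 0.0]
contact_force: [-1.5, -2.2, 4.4]
gripper_width: 38.5
grasp_force: 61.4
```

drive_tool --pt "1 0 0 -0.15 -6" --pt "1 0 0 -0.3 -12" --pt "1 0 0 -0.45 -18" --pt "1 0 0 -0.55 -24" --pt "1 0 0 -0.65 -30" --pt "1 0 0 -0.75 -35" --pt "1 0 0 -0.75 -35" --pt "1 0 0 -0.75 -35"

```text
clock: 14.55
position: [561.9, -153.5, 126.9]
ee_rot: [0.968, 0.253, 0.0, 0.0]
contact_force: [-0.7, -1.3, 5.0]
gripper_width: 38.6
grasp_force: 61.6
```

```bash
python3 - <<'E'
from h import *
s=arm.read_state(); w=arm.get_image('wrist'); np.savez('w7.npz',w=w,**s); c=cam('wrist',s); p=s['position']
print(p,s['contact_force'],s['wrist_torque'],yaw(s['ee_rot']),s['joints'].round(2)[5],mark(c,w,p[0],p[1],p[2]+32,(9,12,15)),mark(c,w,p[0],p[1],p[2]+27,(9,12,15)))
E
```

```text
[ 561.89718288 -153.49457233  126.88851388] [-0.7341336  -1.30968353  4.9798192 ] [-0.26992043  0.51239523 -0.00327846] 29.273309868522748 2.07 39.771598755619095 42.31213175804032
```

drive_tool --pt "1 0 0 -0.1 -4" --pt "1 0 0 -0.2 -8" --pt "1 0 0 -0.25 -12" --pt "1 0 0 -0.25 -12" --pt "1 0 0 -0.25 -12"

```text
clock: 15.1
position: [561.9, -153.5, 126.9]
ee_rot: [0.936, 0.352, 0.0, 0.0]
contact_force: [-1.3, -1.8, 4.9]
gripper_width: 38.7
grasp_force: 61.6
```

drive_tool --pt "1 0 0 0 -2" --pt "1 0 0 0 -4" --pt "1 0 0 0 -4"

```text
clock: 15.4
position: [562.0, -153.5, 126.9]
ee_rot: [0.923, 0.385, 0.0, 0.0]
contact_force: [-1.8, -2.3, 3.9]
gripper_width: 38.7
grasp_force: 61.6
```

drive_tool --pt "1 0 0 0 -2" --pt "1 0 0 0 -4" --pt "1 0 0 0 -4"

```text
clock: 15.7
position: [562.0, -153.5, 126.9]
ee_rot: [0.909, 0.417, 0.0, 0.0]
contact_force: [-1.7, -2.2, 4.3]
gripper_width: 38.3
grasp_force: 61.6
```

drive_tool --pt "1 0 0 0 -2" --pt "1 0 0 0 -4" --pt "1 0 0 0 -4"

```text
clock: 16.0
position: [561.8, -153.3, 126.5]
ee_rot: [0.894, 0.449, 0.0, -0.0]
contact_force: [-1.0, -1.6, 1.6]
gripper_width: 38.7
grasp_force: 61.6
```

The force is falling and the mark is about 6° past. A little further.

drive_tool --pt "1 0 0 0 -2" --pt "1 0 0 0 -4" --pt "1 0 0 0 -4"

```text
clock: 16.3
position: [561.1, -152.8, 125.4]
ee_rot: [0.878, 0.479, -0.001, -0.001]
contact_force: [0.2, 1.0, -1.3]
gripper_width: 38.9
grasp_force: 61.4
```

drive_tool --pt "1 0 0 0 -2" --pt "1 0 0 0 -4" --pt "1 0 0 0 -4"

```text
clock: 16.6
position: [561.4, -153.0, 125.8]
ee_rot: [0.86, 0.51, -0.0, -0.001]
contact_force: [0.2, 0.6, -1.7]
gripper_width: 38.7
grasp_force: 61.4
```

It dropped free: the force is just the bolt's weight again. I'm lowering it into the thread start.

drive_tool --pt "1 0 0 1 0" --pt "1 0 0 2 0" --pt "1 0 0 3 0" --pt "1 0 0 4 0" --pt "1 0 0 5 0" --pt "1 0 0 5 0" --pt "1 0 0 5 0"

```text
clock: 17.3
position: [561.8, -153.4, 121.8]
ee_rot: [0.86, 0.511, -0.0, -0.0]
contact_force: [1.1, -0.0, -2.2]
gripper_width: 38.4
grasp_force: 61.4
```

drive_tool --pt "1 0 0 0.6 0" --pt "1 0 0 0.6 0" --pt "1 0 0 0.6 0"

```text
clock: 17.6
position: [561.8, -153.4, 121.2]
ee_rot: [0.86, 0.511, 0.0, 0.0]
contact_force: [0.5, 0.2, -1.6]
gripper_width: 38.3
grasp_force: 61.4
```

drive_tool --pt "1 0 0 0.5 0" --pt "1 0 0 0.5 0" --pt "1 0 0 0.5 0"

```text
clock: 17.9
position: [561.8, -153.4, 120.7]
ee_rot: [0.86, 0.511, -0.0, 0.0]
contact_force: [-0.0, 0.0, -2.2]
gripper_width: 38.4
grasp_force: 61.4
```

drive_tool --pt "1 0 0 0.5 0" --pt "1 0 0 0.5 0" --pt "1 0 0 0.5 0"

```text
clock: 18.2
position: [561.8, -153.4, 120.2]
ee_rot: [0.86, 0.511, 0.0, 0.0]
contact_force: [-0.5, -0.1, -1.6]
gripper_width: 38.4
grasp_force: 61.4
```

drive_tool --pt "1 0 0 0.4 0" --pt "1 0 0 0.4 0" --pt "1 0 0 0.4 0"

```text
clock: 18.5
position: [561.8, -153.4, 120.1]
ee_rot: [0.86, 0.511, 0.0, 0.0]
contact_force: [-0.9, 1.0, 0.1]
gripper_width: 38.6
grasp_force: 61.4
```

Contact at the bottom of the drop, at the expected 8 mm. I'm screwing forward 8 mm per turn, held mid-play.

drive_tool --pt "1 0 0 -0.5 0" --pt "1 0 0 -0.5 0" --pt "1 0 0 -0.32 8" --pt "1 0 0 -0.14 16" --pt "1 0 0 0.03 24" --pt "1 0 0 0.21 32" --pt "1 0 0 0.39 40" --pt "1 0 0 0.57 48" --pt "1 0 0 0.74 56" --pt "1 0 0 0.83 60" --pt "1 0 0 0.83 60" --pt "1 0 0 0.83 60"

```text
clock: 19.7
position: [561.8, -153.4, 118.8]
ee_rot: [1.0, 0.013, -0.0, -0.0]
contact_force: [-0.6, 0.4, -2.2]
gripper_width: 38.5
grasp_force: 61.3
```

drive_tool --pt "1 0 0 0.2 9" --pt "1 0 0 0.4 18" --pt "1 0 0 0.6 27" --pt "1 0 0 0.8 36" --pt "1 0 0 1.0 45" --pt "1 0 0 1.2 54" --pt "1 0 0 1.4 63" --pt "1 0 0 1.6 72" --pt "1 0 0 1.8 81" --pt "1 0 0 2.0 90" --pt "1 0 0 2.0 90" --pt "1 0 0 2.0 90"

```text
clock: 20.9
position: [561.8, -153.4, 116.9]
ee_rot: [0.716, -0.698, -0.0, 0.0]
contact_force: [-0.4, -0.6, -1.3]
gripper_width: 38.7
grasp_force: 61.1
```

drive_tool --pt "1 0 0 0.2 9" --pt "1 0 0 0.4 18" --pt "1 0 0 0.6 27" --pt "1 0 0 0.8 36" --pt "1 0 0 1.0 45" --pt "1 0 0 1.2 54" --pt "1 0 0 1.4 63" --pt "1 0 0 1.6 72" --pt "1 0 0 1.8 81" --pt "1 0 0 2.0 90" --pt "1 0 0 2.0 90" --pt "1 0 0 2.0 90"

```text
clock: 22.1
position: [561.7, -153.4, 114.9]
ee_rot: [-0.013, 1.0, 0.0, -0.0]
contact_force: [-0.1, -0.5, -0.6]
gripper_width: 38.4
grasp_force: 61.1
```

```bash
python3 - <<'E'
from h import *
s=arm.read_state(); w=arm.get_image('wrist'); np.savez('w8.npz',w=w,**s); c=cam('wrist',s); p=s['position']
print(p,s['contact_force'],s['wrist_torque'],yaw(s['ee_rot']),s['joints'].round(2)[5],mark(c,w,p[0],p[1],p[2]+32,(9,12,15)),mark(c,w,p[0],p[1],p[2]+27,(9,12,15)))
E
```

```text
[ 561.6743519  -153.40755252  114.90192783] [-0.09211651 -0.51747151 -0.61210995] [-0.07113756  0.1359879  -0.01758932] -178.4608603610588 -1.56 -161.41242800687232 -157.52135930498363
```

```bash
cat >> h.py <<'E'
def mk(n):
    d=np.load(n); w=d['w']
    h=cv2.cvtColor(w,cv2.COLOR_BGR2HSV); roi=np.zeros((384,512),bool); roi[175:300,215:292]=1
    m=((h[...,1]<90)&(h[...,2]>45)&roi).astype(np.uint8)
    o=((h[...,1]>110)&(h[...,0]<22)).astype(np.uint8)
    n_,l,s,ce=cv2.connectedComponentsWithStats(m)
    return [(s[i].tolist(),ce[i].round(1).tolist()) for i in range(1,n_) if s[i,4]>25]
E
python3 -c "
from h import *
for n in('w4','w5','w7','w8'):print(n,mk(n+'.npz'))
a=[np.load(n+'.npz')['w'][160:330,170:340] for n in('w5','w7','w8')]
cv2.imwrite('pics/cmp.png',cv2.resize(np.hstack(a),(798,266)))"
```

```text
w4 [([215, 175, 77, 61, 1604], [248.8, 192.7]), ([236, 241, 22, 33, 448], [246.4, 257.0])]
w5 [([230, 181, 19, 56, 683], [240.5, 208.9]), ([235, 241, 23, 34, 489], [246.3, 257.6])]
w7 [([221, 175, 61, 62, 1098], [244.7, 198.6]), ([235, 241, 22, 33, 465], [246.1, 257.0])]
w8 [([222, 179, 54, 58, 822], [242.0, 204.8]), ([236, 241, 22, 34, 505], [246.5, 257.3])]
```

View pics/cmp.png

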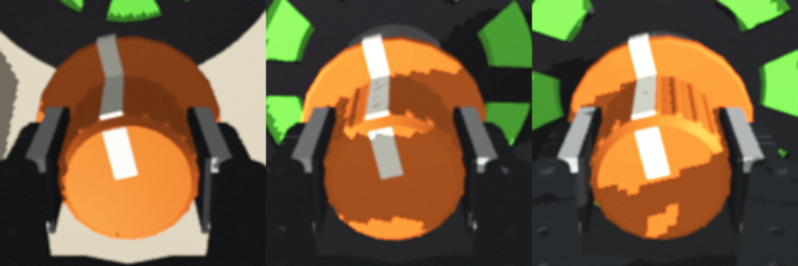

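The same three-image crop shows the mark in the same place in the gripper each time, so the bolt has not slipped. I'm regripping: open partly, swing back 120°, close.

drive_tool --pt "-0.4 0 0 0 0" --pt "-0.4 0 0 0 0" --pt "-0.4 0 0 0 0" --pt "-0.4 0 0 0 0" --pt "-0.4 0 0 0 0"

```text
clock: 22.65
position: [561.9, -153.4, 115.1]
ee_rot: [-0.012, 1.0, -0.0, 0.0]
contact_force: [0.3, -0.4, -0.5]
gripper_width: 60.1
grasp_force: 0.0
```

drive_tool --pt "-0.4 0 0 0 -8" --pt "-0.4 0 0 0 -16" --pt "-0.4 0 0 0 -24" --pt "-0.4 0 0 0 -32" --pt "-0.4 0 0 0 -40" --pt "-0.4 0 0 0 -48" --pt "-0.4 0 0 0 -54" --pt "-0.4 0 0 0 -60" --pt "-0.4 0 0 0 -60"

```text
clock: 23.55
position: [561.9, -153.4, 115.1]
ee_rot: [-0.511, 0.86, -0.0, 0.0]
contact_force: [0.2, 0.0, -0.2]
gripper_width: 59.8
grasp_force: 0.0
```

drive_tool --pt "-0.4 0 0 0 -8" --pt "-0.4 0 0 0 -16" --pt "-0.4 0 0 0 -24" --pt "-0.4 0 0 0 -32" --pt "-0.4 0 0 0 -40" --pt "-0.4 0 0 0 -48" --pt "-0.4 0 0 0 -54" --pt "-0.4 0 0 0 -60" --pt "-0.4 0 0 0 -60" --pt "-0.4 0 0 0 -60" --pt "-0.4 0 0 0 -60"

```text
clock: 24.65
position: [561.8, -153.4, 115.0]
ee_rot: [0.872, -0.49, 0.0, -0.0]
contact_force: [-0.3, -0.5, -0.2]
gripper_width: 59.7
grasp_force: 0.0
```

```bash
python3 - <<'E'
from h import *
s=arm.read_state(); w=arm.get_image('wrist'); np.savez('w9.npz',w=w,**s)
print(s['position'].round(2),s['contact_force'].round(1),s['gripper_width'],yaw(s['ee_rot']),s['joints'].round(2)[5])
cv2.imwrite('pics/w9.png',w)
E
```

```text
[ 561.83 -153.42  114.98] [-0.3 -0.5 -0.2] 59.66935517860677 -58.72071263376612 0.53
```

View pics/w9.png

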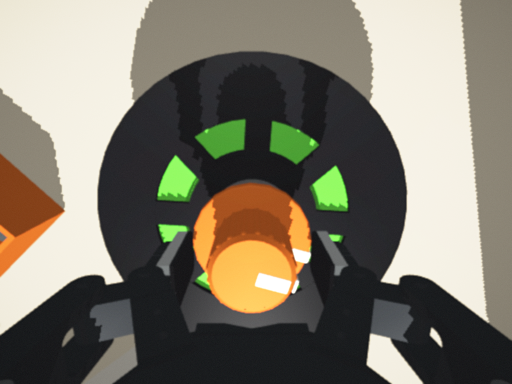

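The bolt stands upright in the boss between the open fingers, knob at (252,272) and mark at (275,284), as expected after 240° forward. Closing.

drive_tool --pt "1 0 0 0 0" --pt "1 0 0 0 0" --pt "1 0 0 0 0" --pt "1 0 0 0 0" --pt "1 0 0 0 0" --pt "1 0 0 0 0"

```text
clock: 25.3
position: [561.9, -153.5, 115.3]
ee_rot: [0.872, -0.489, 0.0, -0.0]
contact_force: [-0.7, 0.1, 2.4]
gripper_width: 38.7
grasp_force: 60.1
```

drive_tool --pt "1 0 0 -0.5 0" --pt "1 0 0 -0.5 0" --pt "1 0 0 -0.32 8" --pt "1 0 0 -0.14 16" --pt "1 0 0 0.03 24" --pt "1 0 0 0.21 32" --pt "1 0 0 0.39 40" --pt "1 0 0 0.57 48" --pt "1 0 0 0.74 56" --pt "1 0 0 0.83 60" --pt "1 0 0 0.83 60" --pt "1 0 0 0.83 60"

```text
clock: 26.5
position: [561.8, -153.4, 114.0]
ee_rot: [-0.511, 0.859, 0.0, -0.0]
contact_force: [0.2, 0.5, 0.5]
gripper_width: 38.8
grasp_force: 60.2
```

drive_tool --pt "1 0 0 0.18 8" --pt "1 0 0 0.36 16" --pt "1 0 0 0.53 24" --pt "1 0 0 0.71 32" --pt "1 0 0 0.89 40" --pt "1 0 0 1.07 48" --pt "1 0 0 1.25 56" --pt "1 0 0 1.33 60" --pt "1 0 0 1.33 60" --pt "1 0 0 1.33 60"

```text
clock: 27.5
position: [561.7, -153.4, 112.7]
ee_rot: [-0.013, 1.0, 0.0, -0.0]
contact_force: [-0.3, 0.9, 0.4]
gripper_width: 38.2
grasp_force: 60.2
```

```bash
python3 - <<'E'
from h import *
s=arm.read_state(); w=arm.get_image('wrist'); a=arm.get_image('top'); np.savez('w10.npz',w=w,**s)
print(s['position'].round(2),s['contact_force'].round(1),s['wrist_torque'].round(2),s['gripper_width'],yaw(s['ee_rot']),s['joints'].round(2))
cv2.imwrite('pics/w10.png',np.hstack([w[140:340,120:400],cv2.resize(a[150:250,250:390],(280,200))]))
E
```

```text
[ 561.72 -153.38  112.68] [-0.3  0.9  0.4] [ 0.2  -0.02 -0.03] 38.15676654565402 -178.4737611982062 [ 0.01  0.42 -0.26 -0.   -0.89 -1.56]
```

View pics/w10.png

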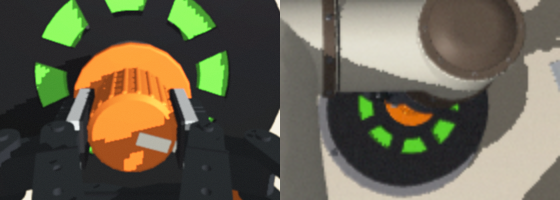

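The crop shows the bolt held and upright in the boss, its mark right and slightly down in the hand. That matches the regrip angle, so the full turn is complete and the force is near zero. Handing in.

```bash
python3 -c "
from bench import arm; print(arm.job_done())"
```

```text
the job is handed in; nothing more can be done
None
```

The orange bolt is in the stand's boss: set on the ramp, turned back until it dropped into the thread start, then screwed forward one full turn (with one regrip partway), and still held upright by its knob; handed in at about 27.6 s of the 67 s.

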